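# Lift the heating block out of the dry-block heater

## Robot

A 6-joint arm with a two-finger parallel gripper is mounted at the origin on the work surface. World frame = base frame: x ahead of the robot, y to its left, z up, the work surface at z = 0. Lengths are in m, angles in degrees, forces in N, time in s.
With the tool pointing down it reaches from about 0.325 to 0.775 m from the base axis. Payload 5.5 kg.
Tool frame: the origin (TCP) lies at the centre of the arm's flange, where the gripper is bolted on; the fingertips stand 182 mm ahead of it and the grasp point (between the pads) lies 163 mm ahead of it; z points along the fingers, y is the direction in which the jaws open and shut (so a half turn about z gives the same grasp; the last joint's range is limited). The gripper opens to 88 mm and grips with 3 to 60 N. Pads are 20 mm wide; open, the fingers measure 115 mm over their backs; the gripper's body (75 mm by 178 mm) begins 61 mm behind the grasp point.
Start: joints at [74.043, 5.22, 70.514, -0, 104.267, -3.249], TCP at [0.132, 0.585, 0.405] pointing down, gripper open.
Joint ranges: [-164.24, 164.24], [-49.07, 125.15], [9.68, 141.18], [-86.29, 266.29], [3.28, 154.24], [-151.56, 151.56]. Speed limits (degrees/s): [147.25, 147.25, 172.46, 180, 180, 180].

## Interface

Orientations are given as [roll, pitch, yaw] about the fixed x, y, z axes, in that order (R = Rz(yaw) Ry(pitch) Rx(roll)).
In Python, from station import r gives the robot as it stands. The module is installed in compiled form; this text tells all that it offers. Calls block until the motion is done:
- r.reach(position, orientation): joint-space move of the TCP to a pose.
- r.servo_line(position, rotation=None, speed=0.15): straight line of the TCP; rotation=None keeps the orientation; speed is the mean speed in m/s.
- r.move_joints(angles): joint-space move.
- r.let_go() and r.grab(squeeze=None): open the fingers fully, or close them until they stop; squeeze is the grip in N (None keeps the last).
- r.wait(seconds).
- r.inverse_kinematics(position, orientation): joint angles nearest the present ones, or None.
- r.sense(): the state.
- r.snapshot(name): name is "side" or "top"; returns a dict with "frame" (480x640x3 uint8, red, green, blue), "fx", "fy", "cx", "cy" (pixels), "dist_coeffs" ([k1, k2, p1, p2, k3] as OpenCV has them; the pictures are not rectified), "R" (3x3) and "t" (3): a world point X has camera coordinates R X + t. Camera axes: x right, y down, z forward; pixel columns grow to the right and rows downward; lengths in m; the calibration is good to about 2 mm. A picture is of the moment at which its call begins. There is no depth.
A pose or a line that the arm cannot do raises r.IKError and nothing moves.
- r.hand_in(): hands the job in, once; it reports no verdict.
The state is a dict: "clock": time; "joints": joint angles; "joint_vel": joint speeds; "joint_torque": joint torques, N m; "tcp_pos": TCP position; "orientation": TCP orientation; "contact_force": force on the tool from outside, world axes, zero at the start; "torque": the same for the moment, N m; "opening": finger opening in m.
Only numpy, scipy, OpenCV 4.12 (cv2) and the standard library are available. Lean on these libraries where they do the work, as an engineer would, in place of code of your own. Each camera call takes 0.05 s, during which the arm holds its last target. There are 200 camera calls.

## Task

Change-over on the dry-block heater: swing its clear cover open until it rests back, screw the T-handled lifter clockwise until it is tight in the block, and only then lift that block straight up out of its well by the lifter. Set it down gently, not dropped, upright on the middle of the cork mat, and let go. Then lower the cover shut without letting it slam; leave the vial block in its well, and everything else, where it is.

Things in the scene. Friction and masses are not known exactly. Their poses are not given: they have to be found in the camera images.
- heater: Dry-block heater, a white bench instrument 280 (x) x 220 (y) x 90 mm high, fixed to the bench. Origin at the centre of its underside, x from the sloping control panel (-x side, nearer the robot) to the hinge side, z up. Its deck is 90 mm high. Two rectangular wells, each 98 (x) x 79 (y) x 50 mm deep, lie side by side with their centres at x = 40, y = +45.5 and -45.5 mm; either may hold the block with the lifter.
- cover (a joint): Hinge of the clear plastic cover (135 x 204 x 75 mm high, 0.3 kg, open underneath) over both wells: 0 rad shut, grows as the front swings up and back, 1.7 rad fully open against its stop. It falls shut by its own weight when let go below about 1.0 rad and falls back open beyond that. Nearly free hinge.
- cover_handle (a point): Middle of the round steel handle bar on the front of the cover: 10 mm thick, 120 mm long, along the heater's y, with its axis 36 mm clear of the cover's front face (brackets 55 mm either side of the middle). With the cover shut it lies 120 mm above the bench. Turns with the cover: axes as the heater's when shut. The round bar can turn in the fingers while the cover swings.
- cover_hinge (a point): Point on the cover's hinge axis, in the middle of its width, at x = 110, y = 0, z = 90 mm of the heater. The axis runs along the heater's y. From it the handle lies 171 mm towards the panel and 30 mm up when shut.
- block_mid (a point): Centre (half-way up) of the aluminium heating block to be lifted: 95 (x) x 76 (y) x 50 mm high, with twelve 16 mm holes in its top and the lifter screwed into the tapped hole in the middle of the top. 0.55 to 0.85 kg with the lifter. It stands on the well's floor, 40 mm above the bench, its top flush with the deck and only 1.5 mm of play all round, so it can only be held by the lifter. Axes: x along its long side, z up; in the well they are parallel to the heater's.
- lifter_bar (a point): Middle of the lifter's round black cross-bar, on the block's vertical centre line: 10 mm thick, 70 mm long, along this point's x axis, on an 8 mm stem; its axis is 55 mm above the block's top, 80 mm above block_mid.
- lifter (a joint): Turning of the lifter in the block's tapped hole: 0 loosest, 1.3 rad screwed tight against its stop; grows clockwise seen from above. When it is tight the bar runs parallel to the block's long side; before, the bar is turned 0.9 to 1.3 rad anticlockwise from there. Turns with slight friction (0.06 N m) and stays where it is left; one turn of the wrist is enough, and it hardly sinks as it turns.
- vial_block: The heater's other block, same size and metal, in the other well, full of small glass vials whose white caps stand 22 mm above the deck; it has no lifter. To be left alone. Origin at the centre of its underside.
- mat: Cork mat 170 x 170 x 10 mm lying on the bench, fixed; origin at the centre of its underside, so its top is 10 mm higher.
- vial: Bystander: small amber glass jar, 28 mm thick, 60 mm high, between heater and mat. Origin at its underside.
- forceps: Bystander: steel forceps 130 mm long lying flat on the right.
- beaker: Bystander: glass beaker, 72 mm wide, 95 mm high, on the left. Origin at its underside.
- wash_bottle: Bystander: clear bottle, 68 mm thick, 160 mm high, on the right. Origin at its underside.
- reagent_a: Bystander: white bottle, 84 mm thick, 175 mm high, on the left. Origin at its underside.
- reagent_b: Bystander: amber bottle, 70 mm thick, 150 mm high, at the back. Origin at its underside.
There are look-alikes about, which are no part of the job. Several things have the shape of the mat; the one meant has the colours described above.

How it is judged:
By the outcome, as a careful person would: the job done as asked, in the order asked, and still so for the second after the job is handed in, with the robot touching nothing.
It also fails if it takes over 72 s, if anything falls off the work surface, if the arm or the gripper's body presses on something with over 40 N, if the wrist force passes 120 N, or if a joint passes its speed limit or range.

## Working session

There is one attempt and no reset: what is moved stays moved. The work goes in short steps, each a Python script; the robot and the scene stay as the last script left them, time stands still between calls to the robot, and variables do not carry over. Pictures are saved under pics/ and viewed, about 8 in all and at most 12, crops included, and the job is handed in when it is done.

```bash
mkdir -p pics; python3 - <<'E'
from station import r
import cv2
for n in("top","side"):
    s=r.snapshot(n); cv2.imwrite(f"pics/{n}0.png",s["frame"][:,:,::-1])
    print(n,s["fx"],s["cx"],s["cy"],s["dist_coeffs"],s["R"],s["t"])
print(r.sense())
E
```

```text
top 451.44290743459766 311.40048723260225 239.3326480385304 [0.01876645 0.         0.         0.         0.        ] [[-6.44864861e-04 -9.99742178e-01  2.26971896e-02]
 [-9.88316759e-01 -2.82216994e-03 -1.52387724e-01]
 [ 1.52412491e-01 -2.25302824e-02 -9.88060129e-01]] [-0.02163258  0.58598075  1.19630936]
side 561.3961420357796 312.60207862469673 243.07616239284832 [-0.09644514  0.          0.          0.          0.        ] [[ 0.68103791 -0.73220125  0.00828882]
 [-0.5704732  -0.53763951 -0.62088976]
 [ 0.45907265  0.41812091 -0.78385407]] [-0.41695331  0.38836486  1.13327235]
{'clock': 0.1, 'joints': array([ 7.40436240e+01,  5.26021836e+00,  7.05721325e+01, -2.54280815e-03,
        1.04268002e+02, -3.24745725e+00]), 'joint_vel': array([ 0.01293152, -0.10565224, -0.1674766 , -0.02135577, -0.01611326,
       -0.04337857]), 'joint_torque': array([ 2.28632583e-03, -4.47857380e+01, -4.07570994e+01,  7.00063538e-02,
        2.84907996e-02, -9.26860253e-05]), 'tcp_pos': array([0.1320117 , 0.5853587 , 0.40363287]), 'orientation': array([-1.79899668e+02, -3.22334166e-03,  1.67290454e+02]), 'contact_force': array([-0.04169639, -0.14486003,  0.35052079]), 'torque': array([0.03763741, 0.00835885, 0.00198475]), 'opening': 0.08794334776224717}
```

View pics/top0.png

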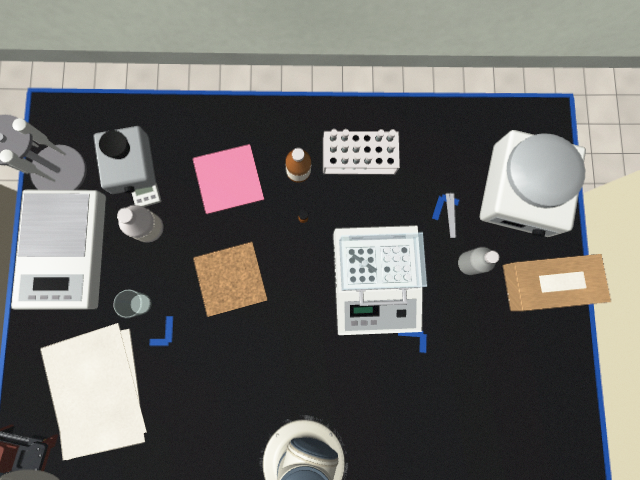

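View pics/side0.png

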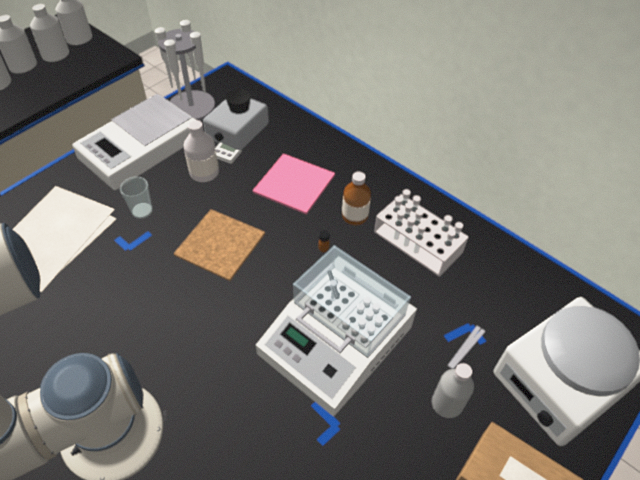

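The top view shows the heater around (380,280), with the lifter block in the left well (lifter near (362,265)) and the vial block on the right. The cork mat is at about (230,278) and the jar at (303,217). I'll zoom in on the heater in both views.

```bash
python3 - <<'E'
import cv2
a=cv2.imread("pics/top0.png")[220:340,325:435]; b=cv2.imread("pics/side0.png")[240:415,250:420]
a=cv2.resize(a,None,fx=5,fy=5,interpolation=cv2.INTER_CUBIC);b=cv2.resize(b,None,fx=3.4,fy=3.4,interpolation=cv2.INTER_CUBIC)
cv2.imwrite("pics/ct.png",a);cv2.imwrite("pics/cs.png",b)
E
cat > h.py <<'E'
import numpy as np, cv2
from station import r
def ray(s,p):
    K=np.array([[s["fx"],0,s["cx"]],[0,s["fy"],s["cy"]],[0,0,1]])
    u=cv2.undistortPoints(np.array([[p]],float),K,np.array(s["dist_coeffs"]))[0,0]
    R=np.array(s["R"]);return -R.T@s["t"],R.T@np.array([u[0],u[1],1])
def onz(s,p,z):
    o,d=ray(s,p);return o+d*(z-o[2])/d[2]
def proj(s,X):
    K=np.array([[s["fx"],0,s["cx"]],[0,s["fy"],s["cy"]],[0,0,1]])
    return cv2.projectPoints(np.array(X,float).reshape(-1,3),cv2.Rodrigues(np.array(s["R"]))[0],np.array(s["t"],float),K,np.array(s["dist_coeffs"]))[0][:,0]
def two(s1,p1,s2,p2):
    (o1,d1),(o2,d2)=ray(s1,p1),ray(s2,p2)
    k=np.linalg.lstsq(np.c_[d1,-d2],o2-o1,rcond=None)[0]
    a,b=o1+k[0]*d1,o2+k[1]*d2;return (a+b)/2,np.linalg.norm(a-b)
E
```

```text
(no output)
```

View pics/ct.png

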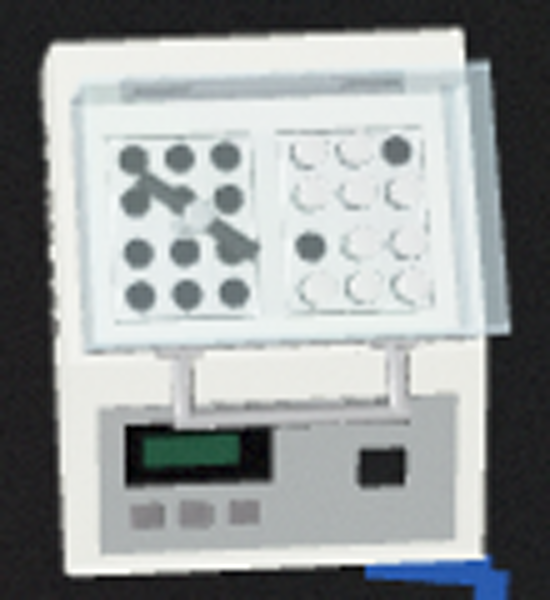

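View pics/cs.png

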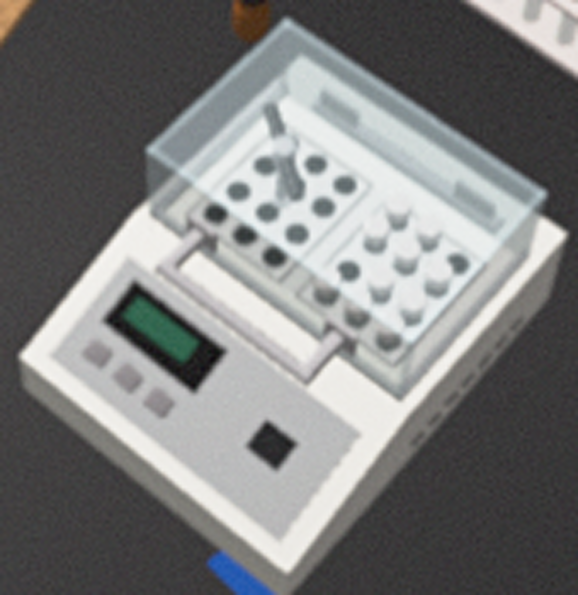

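Zoomed in: in the top crop the handle ends are near (178,417) and (404,411), the lifter bar runs from (140,178) to (255,248), about 57° off, and the hole pattern is clear. Next I'll compute poses and cross-check them between views.

```bash
python3 - <<'E'
from h import *
T,S=r.snapshot("top"),r.snapshot("side")
ct=lambda x,y:((x+.5)/5-.5+325,(y+.5)/5-.5+220)
cs=lambda x,y:((x+.5)/3.4-.5+250,(y+.5)/3.4-.5+240)
np.set_printoptions(precision=4,suppress=True)
P={}
hL,hR=onz(T,ct(176,417),.12),onz(T,ct(408,411),.12)
print("handle T",hL,hR,(hL+hR)/2,np.linalg.norm(hL-hR))
sL,sR=onz(S,cs(160,268),.12),onz(S,cs(312,378),.12)
print("handle S",sL,sR,(sL+sR)/2,np.linalg.norm(sL-sR))
bL,bR=onz(T,ct(47,46),.09),onz(T,ct(463,30),.09); print("back edge",bL,bR,np.linalg.norm(bL-bR),np.degrees(np.arctan2(*(bL-bR)[[0,1]]*[-1,1])))
h=np.array([onz(T,ct(*p),.09) for p in((133,158),(225,155),(141,295),(234,293))]);print("holes T",h.mean(0),h[:2].mean(0)-h[2:].mean(0))
h=np.array([onz(S,cs(*p),.09) for p in((266,164),(344,185),(216,213),(275,256))]);print("holes S",h.mean(0))
a,b=onz(T,ct(140,178),.145),onz(T,ct(255,248),.145);print("bar",(a+b)/2,np.linalg.norm(a-b),np.degrees(np.arctan2((a-b)[1],(a-b)[0])))
a,b=onz(S,cs(270,107),.145),onz(S,cs(292,190),.145);print("barS",(a+b)/2,np.linalg.norm(a-b),np.degrees(np.arctan2((a-b)[1],(a-b)[0])))
hx,hy=(hL+hR)[:2]/2
for s,n in((T,"T"),(S,"S")):
    m=cv2.inRange(cv2.cvtColor(s["frame"],cv2.COLOR_RGB2HSV),(5,70,90),(22,255,255)); m[:, 290:]=0
    m=cv2.morphologyEx(m,cv2.MORPH_CLOSE,np.ones((5,5)))
    c=max(cv2.findContours(m,0,2)[0],key=cv2.contourArea); q=cv2.boxPoints(cv2.minAreaRect(c)) if n=="T" else cv2.approxPolyDP(c,12,True)[:,0]
    w=np.array([onz(s,p,.01) for p in q]);print("mat",n,w.mean(0),np.linalg.norm(w-np.roll(w,1,0),axis=1),np.degrees(np.arctan2(*(w[1]-w[0])[[1,0]])))
print("jar",onz(T,(303,217),.06))
E
```

```text
handle T [ 0.4117 -0.1418  0.12  ] [ 0.4148 -0.2598  0.12  ] [ 0.4132 -0.2008  0.12  ] 0.11806591262444237
handle S [ 0.409  -0.1424  0.12  ] [ 0.4162 -0.2598  0.12  ] [ 0.4126 -0.2011  0.12  ] 0.11766469048276484
back edge [ 0.6076 -0.0802  0.09  ] [ 0.617  -0.3029  0.09  ] 0.2229720125350081 2.420572731706571
holes T [ 0.5122 -0.1512  0.09  ] [0.0726 0.0032 0.    ]
holes S [ 0.5071 -0.151   0.09  ]
bar [ 0.5129 -0.1511  0.145 ] 0.06722105531688873 58.420758876361134
barS [ 0.5129 -0.1478  0.145 ] 0.06389734123247191 54.142607442778306
mat T [0.481  0.2065 0.01  ] [0.1706 0.1746 0.1721 0.1713] -74.63064757102107
mat S [0.4801 0.2028 0.01  ] [0.1675 0.172  0.1642 0.1728] -162.35975513537736
jar [0.6455 0.0023 0.06  ]
```

```bash
cat >> h.py <<'E'
from scipy.spatial.transform import Rotation as Ro
np.set_printoptions(precision=3,suppress=True)
YAW=2.3; O=np.array([.4733,-.198,0]); RH=Ro.from_euler('z',YAW,degrees=True)
def W(x,y,z): return O+RH.apply([x,y,z])           # heater frame -> world (m)
def bar(th):                                        # handle bar in the heater frame at opening th
    a=np.arctan2(.030,.171)+th; return np.array([.110-.1736*np.cos(a),0,.090+.1736*np.sin(a)])
def tcp(g,rpy): return np.array(g)-Ro.from_euler('xyz',rpy,degrees=True).apply([0,0,.163])
def st(*m):
    s=r.sense(); print(*m,"t%.1f"%s["clock"],s["tcp_pos"],"F",s["contact_force"],"Mz %.2f"%s["torque"][2],"open %.4f"%s["opening"],"j6 %.0f"%s["joints"][5]); return s
E
python3 - <<'E'
from h import *
for y in(92.3,-87.7):
    print(y); q=[180,0,y]
    for g in(W(*(bar(0)+[-.031,0,.1])),W(*(bar(0)+[-.031,0,0])),*[W(*bar(t)) for t in(0,.4,.8,1.2,1.7)]):
        print(g,r.inverse_kinematics(tcp(g,q),q))
b=W(.04,.0455,.145)
for y in(2.3,-177.7,27.3,-152.7):
    q=[180,0,y]
    print(y,b,r.inverse_kinematics(tcp(b,q),q),r.inverse_kinematics(tcp([.4805,.205,.115],q),q))
for al in(45,30): # tilted, tool y in xz-plane
  for sgn in(1,-1):
    d=RH.apply([np.cos(np.radians(al)),0,-np.sin(np.radians(al))]); n=RH.apply([np.sin(np.radians(al)),0,np.cos(np.radians(al))])*sgn
    q=Ro.from_matrix(np.c_[np.cross(n,d),n,d]).as_euler('xyz',degrees=True)
    for t in(0,.4,.85): print(al,sgn,t,r.inverse_kinematics(tcp(W(*bar(t)),q),q))
E
```

```text
92.3
[ 0.381 -0.202  0.22 ] [-32.392 -21.226  96.747   0.    104.479 -34.692]
[ 0.381 -0.202  0.12 ] [-32.392 -21.099 106.771   0.     94.328 -34.692]
[ 0.412 -0.2    0.12 ] [-30.177 -16.524 103.171   0.     93.353 -32.477]
[ 0.438 -0.199  0.184] [-28.56  -13.534  94.186   0.     99.348 -30.86 ]
[ 0.486 -0.198  0.234] [-25.847  -6.544  83.006   0.    103.538 -28.147]
[ 0.549 -0.195  0.26 ] [-22.887   2.814  71.142   0.    106.044 -25.187]
[ 0.635 -0.192  0.256] [-19.723  15.537  57.541   0.    106.922 -22.023]
-87.7
[ 0.381 -0.202  0.22 ] [-32.392 -21.226  96.747  -0.    104.479 145.308]
[ 0.381 -0.202  0.12 ] [-32.392 -21.099 106.771  -0.     94.328 145.308]
[ 0.412 -0.2    0.12 ] [-30.177 -16.524 103.171  -0.     93.353 147.523]
[ 0.438 -0.199  0.184] [-28.56  -13.534  94.186  -0.     99.348 149.14 ]
[ 0.486 -0.198  0.234] None
[ 0.549 -0.195  0.26 ] None
[ 0.635 -0.192  0.256] None
2.3 [ 0.511 -0.151  0.145] [-20.098  -4.956  90.485  -0.     94.471  67.602] [ 19.373  -6.091  94.602  -0.     91.489 107.073]
-177.7 [ 0.511 -0.151  0.145] [ -20.098   -4.956   90.485    0.      94.471 -112.398] [ 19.373  -6.091  94.602   0.     91.489 -72.927]
27.3 [ 0.511 -0.151  0.145] [-20.098  -4.956  90.485  -0.     94.471  42.602] [19.373 -6.091 94.602 -0.    91.489 82.073]
-152.7 [ 0.511 -0.151  0.145] [ -20.098   -4.956   90.485    0.      94.471 -137.398] [ 19.373  -6.091  94.602   0.     91.489 -97.927]
45 1 0 None
45 1 0.4 [-52.337 -47.959 126.995  36.757  74.497 -56.186]
45 1 0.85 [-44.398 -39.345 116.823  32.9    71.33  -48.581]
45 -1 0 None
45 -1 0.4 [-52.337 -47.959 126.995  36.757  74.497 123.814]
45 -1 0.85 [-44.398 -39.345 116.823  32.9    71.33  131.419]
30 1 0 None
30 1 0.4 None
30 1 0.85 [-51.857 -47.513 128.219  50.664  65.184 -61.808]
30 -1 0 None
30 -1 0.4 None
30 -1 0.85 [-51.857 -47.513 128.219  50.664  65.184 118.192]
```

```bash
python3 - <<'E'
from h import *
q=[180,0,92.3]
b=bar(0)
r.reach(tcp(W(*(b+[-.031,0,.10])),q),q); st("above")
r.servo_line(tcp(W(*(b+[-.031,0,0])),q),speed=.1); st("down")
r.grab(3); st("grab")
for dx in(-.02,-.01,0):
    r.servo_line(tcp(W(*(b+[dx,0,0])),q),speed=.03); st(dx)
r.grab(3); st("grab")
for dx in(-.008,-.016):
    r.servo_line(tcp(W(*(b+[dx,0,0])),q),speed=.03); st("back",dx)
    if abs(r.sense()["contact_force"][0])>15: break
cv2.imwrite("pics/g1.png",cv2.resize(r.snapshot("side")["frame"][200:420,230:450,::-1],None,fx=2.5,fy=2.5))
E
```

```text
above t3.1 [ 0.382 -0.201  0.383] F [0.262 0.338 0.18 ] Mz 0.02 open 0.0881 j6 -35
down t4.2 [ 0.382 -0.202  0.284] F [-0.469  0.31   0.456] Mz -0.03 open 0.0876 j6 -35
grab t4.8 [ 0.382 -0.202  0.283] F [ 6.221  0.035 -0.517] Mz -0.02 open 0.0703 j6 -35
-0.02 t5.3 [ 0.393 -0.201  0.284] F [ 4.386 -0.832 -1.109] Mz -0.07 open 0.0482 j6 -34
-0.01 t5.8 [ 0.403 -0.201  0.284] F [ 6.079 -1.026 -0.795] Mz 0.02 open 0.0279 j6 -33
0 t6.2 [ 0.413 -0.2    0.283] F [ 3.726 -0.714  1.855] Mz 0.02 open 0.0101 j6 -32
grab t6.5 [ 0.413 -0.2    0.283] F [ 5.077 -0.146  1.169] Mz 0.00 open 0.0096 j6 -32
back -0.008 t6.9 [ 0.405 -0.201  0.283] F [ 6.548 -0.357  1.383] Mz -0.05 open 0.0254 j6 -33
back -0.016 t7.3 [ 0.397 -0.201  0.283] F [ 5.754 -0.352  0.53 ] Mz -0.03 open 0.0417 j6 -34
```

View pics/g1.png

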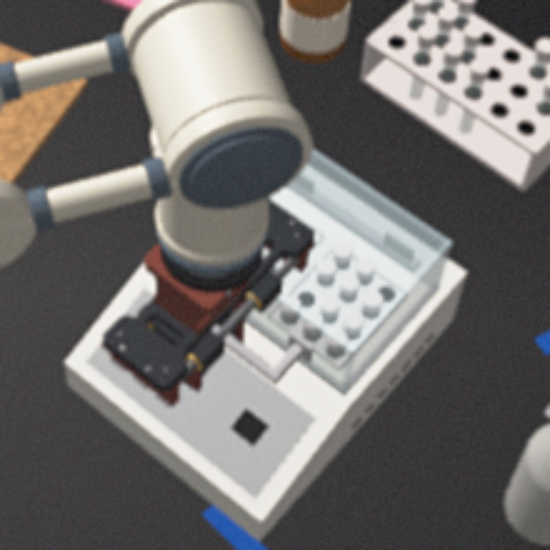

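The side crop shows the fingers astride the bar with the rear finger in the gap. The grip follows the bar, and it back-drives at low force, so I can release the same way later. Next I'll swing the cover open.

```bash
python3 - <<'E'
from h import *
q=[180,0,92.3]
r.servo_line(tcp(W(*bar(0)),q),speed=.05); r.grab(12); st("grip")
for t in np.linspace(0,1.66,10)[1:]:
    r.servo_line(tcp(W(*bar(t)),q),speed=.15); s=st("th %.2f"%t)
    if np.linalg.norm(s["contact_force"])>25: print("STOP"); break
else:
    r.let_go(); st("open")
    r.servo_line(tcp(W(*(bar(1.66)+[0,0,.075])),q),speed=.2)
    g=W(.04,.0455,.26); q2=[180,0,27.3]
    r.reach(tcp(W(.06,.02,.30),q2),q2); r.reach(tcp(g,q2),q2); st("above lifter")
    a=r.snapshot("side")["frame"][170:420,230:480,::-1]; b=r.snapshot("top")["frame"][180:340,280:440,::-1]
    f=lambda x:cv2.resize(x,(400,400),interpolation=cv2.INTER_CUBIC)
    cv2.imwrite("pics/o1.png",np.hstack([f(a),f(b)]))
E
```

```text
grip t8.0 [ 0.413 -0.2    0.283] F [ 6.238  0.162 -2.466] Mz 0.00 open 0.0095 j6 -32
th 0.18 t8.4 [ 0.422 -0.2    0.314] F [ 7.595  0.266 -4.86 ] Mz 0.06 open 0.0096 j6 -32
th 0.37 t8.8 [ 0.436 -0.199  0.342] F [ 8.4   -0.278 -5.626] Mz -0.01 open 0.0098 j6 -31
th 0.55 t9.1 [ 0.454 -0.199  0.367] F [ 4.535 -0.55  -4.794] Mz 0.07 open 0.0091 j6 -30
th 0.74 t9.5 [ 0.477 -0.198  0.39 ] F [ 1.969 -0.021 -3.099] Mz 0.03 open 0.0096 j6 -29
th 0.92 t9.8 [ 0.504 -0.197  0.407] F [-0.796 -0.12   0.232] Mz 0.02 open 0.0095 j6 -27
th 1.11 t10.2 [ 0.533 -0.196  0.42 ] F [-1.004 -1.04   2.774] Mz -0.04 open 0.0095 j6 -26
th 1.29 t10.6 [ 0.564 -0.195  0.426] F [-0.047 -1.51   3.068] Mz -0.02 open 0.0099 j6 -25
th 1.48 t10.9 [ 0.597 -0.193  0.426] F [ 0.998 -1.847  2.71 ] Mz -0.05 open 0.0094 j6 -23
th 1.66 t11.3 [ 0.628 -0.192  0.421] F [ 1.307 -2.082  2.295] Mz -0.03 open 0.0099 j6 -22
open t12.6 [ 0.628 -0.192  0.421] F [-0.216  0.073  0.374] Mz -0.02 open 0.0879 j6 -22
above lifter t14.4 [ 0.512 -0.151  0.422] F [-0.335 -0.661  0.385] Mz -0.01 open 0.0875 j6 43
```

View pics/o1.png

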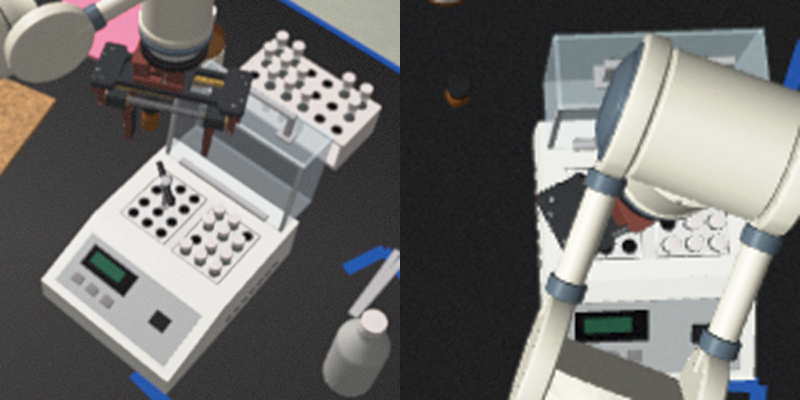

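The crops show the cover resting back and the gripper above the lifter, jaws about 30° off square to the bar, so closing will turn it the right way. Next I'll grip and screw it in.

```bash
python3 - <<'E'
from h import *
q=[180,0,27.3]; g=W(.04,.0455,.146)
r.servo_line(tcp(g,q),speed=.12); s=st("down")
if np.linalg.norm(s["contact_force"])<8:
    r.grab(8); st("grab8"); r.grab(30); st("grab30")
    for y in [22,17,12,8,5,2.3,0,-2,-4,-6,-8,-10,-12]:
        r.reach(tcp(g,[180,0,y]),[180,0,y]); s=st(y)
        if abs(s["torque"][2])>.6: print("tight"); break
    a=r.snapshot("side")["frame"][170:420,230:480,::-1]
    cv2.imwrite("pics/s1.png",cv2.resize(a,(600,600),interpolation=cv2.INTER_CUBIC))
E
```

```text
down t15.7 [ 0.512 -0.151  0.31 ] F [-0.382  1.093 -0.691] Mz -0.06 open 0.0876 j6 43
grab8 t16.9 [ 0.511 -0.151  0.309] F [ 0.803  0.044 -1.313] Mz 0.03 open 0.0103 j6 43
grab30 t17.1 [ 0.511 -0.151  0.309] F [ 0.091  1.174 -0.221] Mz 0.11 open 0.0090 j6 43
22 t17.4 [ 0.512 -0.151  0.309] F [ 1.165  1.375 -0.322] Mz -0.02 open 0.0091 j6 48
17 t17.6 [ 0.512 -0.151  0.309] F [ 1.081  1.901 -0.243] Mz -0.05 open 0.0095 j6 53
12 t17.9 [ 0.511 -0.151  0.309] F [ 1.06   2.076 -1.898] Mz -0.08 open 0.0092 j6 58
8 t18.1 [ 0.511 -0.151  0.309] F [ 0.448  1.534 -1.245] Mz 0.01 open 0.0089 j6 62
5 t18.4 [ 0.511 -0.151  0.309] F [ 0.903  0.834 -2.24 ] Mz -0.02 open 0.0092 j6 65
2.3 t18.6 [ 0.511 -0.151  0.309] F [ 0.083  0.882 -2.064] Mz 0.04 open 0.0091 j6 67
0 t18.9 [ 0.511 -0.151  0.309] F [ 0.893  1.413 -2.665] Mz 0.07 open 0.0095 j6 70
-2 t19.1 [ 0.512 -0.151  0.309] F [ 2.019  1.95  -2.371] Mz 0.27 open 0.0093 j6 72
-4 t19.4 [ 0.512 -0.151  0.309] F [ 2.459  2.928 -4.16 ] Mz 0.47 open 0.0088 j6 74
-6 t19.6 [ 0.512 -0.151  0.309] F [ 3.096  3.608 -2.617] Mz 0.57 open 0.0097 j6 76
-8 t19.9 [ 0.512 -0.151  0.309] F [ 3.667  4.363 -3.703] Mz 0.58 open 0.0103 j6 78
-10 t20.1 [ 0.511 -0.151  0.309] F [-0.172  4.492 -1.813] Mz 0.45 open 0.0106 j6 80
-12 t20.4 [ 0.511 -0.151  0.309] F [-0.268  5.315 -0.809] Mz 0.59 open 0.0112 j6 82
```

```bash
python3 - <<'E'
from h import *
q=[180,0,.8]; g=W(.04,.0455,.146)
r.reach(tcp(g,q),q); st("realign"); r.grab(50); st("grip")
for dz in(.005,.02,.04,.06,.085):
    r.servo_line(tcp(g+[0,0,dz],q),speed=.06); s=st(dz)
    if np.linalg.norm(s["contact_force"])>25: print("STOP");break
f=lambda x:cv2.resize(x,(400,400),interpolation=cv2.INTER_CUBIC)
cv2.imwrite("pics/l1.png",np.hstack([f(r.snapshot("side")["frame"][170:420,230:480,::-1]),f(r.snapshot("top")["frame"][180:340,280:440,::-1])]))
E
```

```text
realign t20.7 [ 0.511 -0.151  0.309] F [ 0.147  0.822 -3.038] Mz 0.15 open 0.0089 j6 69
grip t20.9 [ 0.511 -0.151  0.309] F [ 0.602 -1.212 -4.076] Mz 0.06 open 0.0089 j6 69
0.005 t21.2 [ 0.511 -0.151  0.314] F [ 0.607 -0.219 -7.583] Mz -0.01 open 0.0085 j6 69
0.02 t21.6 [ 0.512 -0.151  0.33 ] F [ 0.269 -0.043 -8.184] Mz -0.02 open 0.0091 j6 69
0.04 t22.1 [ 0.512 -0.151  0.35 ] F [-0.253  0.176 -7.437] Mz -0.01 open 0.0092 j6 69
0.06 t22.6 [ 0.511 -0.151  0.37 ] F [ 0.518  0.251 -7.586] Mz -0.02 open 0.0086 j6 69
0.085 t23.1 [ 0.511 -0.151  0.394] F [ 0.152 -0.33  -7.559] Mz 0.05 open 0.0088 j6 69
```

View pics/l1.png

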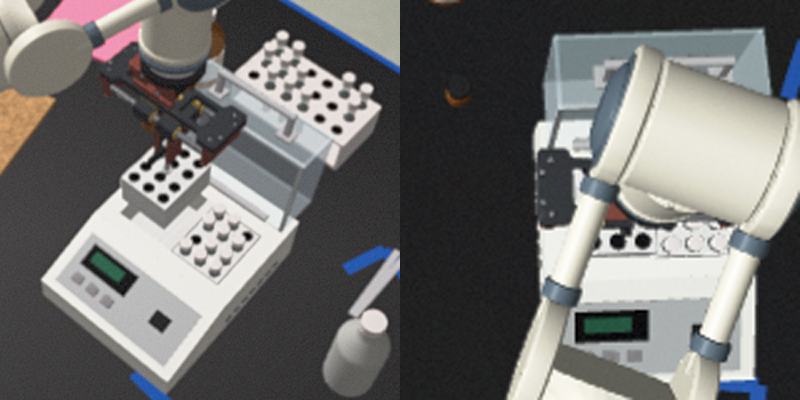

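The block hangs level and clear of the well on the lifter, and the vial block is undisturbed. The load is about 0.77 kg. Next I'll carry it to the mat.

```bash
python3 - <<'E'
from h import *
q=[180,0,.8]; m=np.array([.4805,.205,0])
p0=r.sense()["tcp_pos"]
r.servo_line([m[0],m[1],.394],speed=.15); r.servo_line([m[0],m[1],.295],speed=.1); s=st("above mat"); 
cv2.imwrite("pics/m1.png",np.hstack([cv2.resize(r.snapshot(n)["frame"][y:y+160,x:x+160,::-1],(400,400),interpolation=cv2.INTER_CUBIC) for n,x,y in(("side",140,160),("top",150,200))]))
z=.295;w=s["contact_force"][2]
while z>.274:
    z-=.003 if z>.284 else .001
    r.servo_line([m[0],m[1],z],speed=.02); s=r.sense()
    if s["contact_force"][2]>w+3: break
st("touch",z)
E
```

```text
above mat t26.9 [0.481 0.205 0.296] F [ 0.355  0.71  -7.617] Mz 0.02 open 0.0090 j6 109
touch 0.27799999999999997 t29.4 [0.481 0.205 0.279] F [-2.82  -1.909 -0.174] Mz -0.01 open 0.0090 j6 109
```

View pics/m1.png

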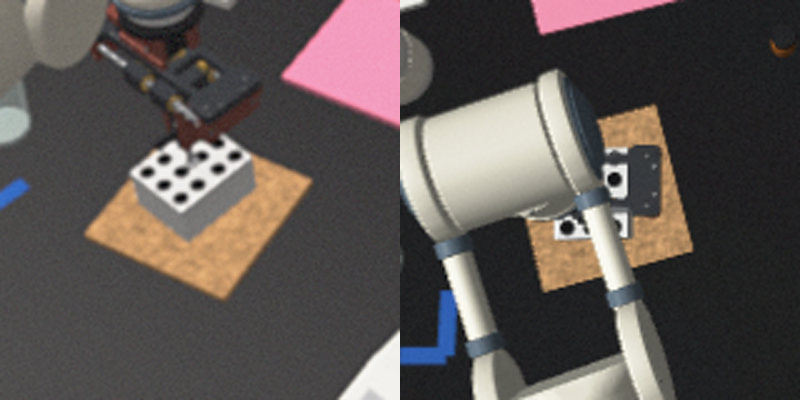

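The side crop shows the block centred over the cork mat, and contact came at the expected height with force dropping to about zero. Next I'll release it and close the cover.

```bash
python3 - <<'E'
from h import *
r.let_go(); st("released")
p=r.sense()["tcp_pos"]; r.servo_line([p[0],p[1],.42],speed=.15)
q=[180,0,92.3]
r.reach(tcp(W(*(bar(1.7)+[-.01,0,.085])),q),q); st("above handle")
cv2.imwrite("pics/c1.png",np.hstack([cv2.resize(r.snapshot(n)["frame"][y:y+240,x:x+240,::-1],(400,400),interpolation=cv2.INTER_CUBIC) for n,x,y in(("side",180,180),("top",190,150))]))
r.servo_line(tcp(W(*bar(1.7)),q),speed=.1); s=st("at handle")
if np.linalg.norm(s["contact_force"])<8:
    r.grab(12); st("grab")
E
```

```text
released t30.7 [0.481 0.205 0.278] F [ 0.035 -0.101  0.044] Mz 0.05 open 0.0877 j6 109
above handle t33.8 [ 0.625 -0.191  0.504] F [ 0.512 -0.013  0.397] Mz -0.01 open 0.0881 j6 -22
at handle t34.9 [ 0.635 -0.192  0.42 ] F [-0.408  0.52  -0.201] Mz -0.01 open 0.0882 j6 -22
grab t36.1 [ 0.635 -0.191  0.419] F [ 0.999 -0.379  0.616] Mz -0.04 open 0.0094 j6 -22
```

View pics/c1.png

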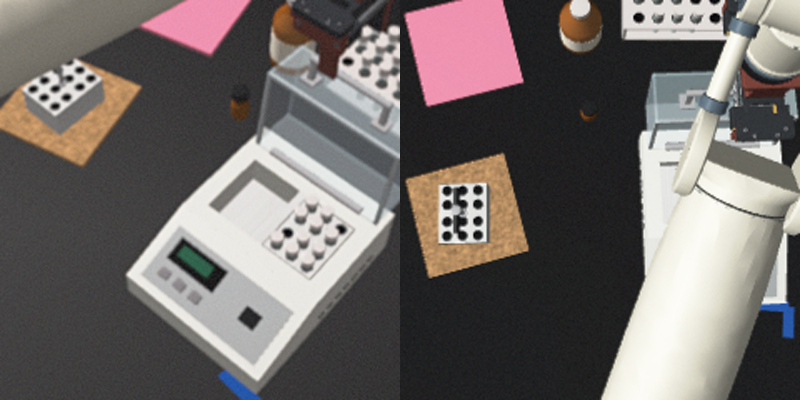

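The block stands upright near the mat's middle, with the lifter bar along its long side, and the bar is gripped again. Next I'll lower the cover.

```bash
python3 - <<'E'
from h import *
q=[180,0,92.3]
for t in [1.5,1.3,1.1,.9,.7,.5,.3,.15,.07,.03,.01,0]:
    r.servo_line(tcp(W(*bar(t)),q),speed=.12 if t>.2 else .05); s=st("th %.2f"%t)
    if np.linalg.norm(s["contact_force"])>25: print("STOP");break
else:
    r.servo_line(tcp(W(*(bar(0)-[0,0,.001])),q),speed=.02); st("press")
    r.grab(3)
    for dx in(-.008,-.016,-.024,-.030):
        r.servo_line(tcp(W(*(bar(0)+[dx,0,0])),q),speed=.03); s=st("back",dx)
        if np.linalg.norm(s["contact_force"])>20: print("STOP");break
    else:
        r.let_go(); st("released")
E
```

```text
th 1.50 t36.5 [ 0.601 -0.193  0.426] F [ 1.058 -0.24  -0.726] Mz -0.02 open 0.0095 j6 -23
th 1.30 t37.0 [ 0.567 -0.194  0.426] F [0.716 1.046 1.111] Mz -0.01 open 0.0096 j6 -24
th 1.10 t37.4 [ 0.533 -0.195  0.419] F [-0.299  3.065  0.366] Mz 0.00 open 0.0095 j6 -26
th 0.90 t37.8 [ 0.501 -0.197  0.406] F [ 0.003  3.83  -0.197] Mz -0.07 open 0.0094 j6 -27
th 0.70 t38.3 [ 0.472 -0.198  0.386] F [ 1.411  4.062 -1.062] Mz 0.05 open 0.0093 j6 -29
th 0.50 t38.7 [ 0.448 -0.199  0.362] F [ 2.8    2.68  -2.767] Mz -0.03 open 0.0094 j6 -30
th 0.30 t39.2 [ 0.429 -0.2    0.333] F [ 3.634  2.166 -3.42 ] Mz -0.03 open 0.0097 j6 -31
th 0.15 t39.8 [ 0.419 -0.2    0.308] F [ 4.644  1.431 -2.905] Mz 0.02 open 0.0094 j6 -32
th 0.07 t40.3 [ 0.415 -0.2    0.294] F [ 5.571  1.246 -1.888] Mz -0.01 open 0.0096 j6 -32
th 0.03 t40.5 [ 0.413 -0.2    0.287] F [ 5.99   1.352 -2.747] Mz -0.01 open 0.0099 j6 -32
th 0.01 t40.8 [ 0.413 -0.2    0.284] F [ 6.258  1.45  -0.405] Mz -0.04 open 0.0095 j6 -32
th 0.00 t41.0 [ 0.413 -0.2    0.284] F [4.04  4.491 6.396] Mz -0.02 open 0.0097 j6 -32
press t41.3 [ 0.412 -0.2    0.284] F [ 2.457  4.54  10.383] Mz -0.01 open 0.0097 j6 -32
back -0.008 t41.9 [ 0.404 -0.201  0.283] F [ 6.235 -0.692  0.41 ] Mz -0.03 open 0.0264 j6 -33
back -0.016 t42.4 [ 0.396 -0.201  0.283] F [ 6.91  -0.922  1.377] Mz -0.10 open 0.0427 j6 -34
back -0.024 t42.8 [ 0.388 -0.202  0.283] F [ 6.536 -0.396  1.612] Mz -0.04 open 0.0589 j6 -34
back -0.03 t43.1 [ 0.382 -0.202  0.283] F [ 6.328 -1.01   1.16 ] Mz -0.07 open 0.0704 j6 -35
released t43.6 [ 0.382 -0.202  0.283] F [0.715 0.055 0.457] Mz 0.02 open 0.0877 j6 -35
```

```bash
python3 - <<'E'
from h import *
p=r.sense()["tcp_pos"]; r.servo_line([p[0],p[1],.42],speed=.15)
r.move_joints([74.043,5.22,70.514,0,104.267,-3.249]); r.wait(.3); st("home")
T,S=r.snapshot("top"),r.snapshot("side")
cv2.imwrite("pics/f.png",np.hstack([cv2.resize(s["frame"][y:y+240,x:x+240,::-1],(400,400),interpolation=cv2.INTER_CUBIC) for s,x,y in((S,175,180),(T,190,150))]))
h=T["frame"]; 
hsv=cv2.cvtColor(h,cv2.COLOR_RGB2HSV)
m=cv2.inRange(hsv,(5,70,90),(22,255,255)); m[:,290:]=0; m[:,:180]=0; m[:235]=0
q=cv2.boxPoints(cv2.minAreaRect(cv2.findNonZero(cv2.morphologyEx(m,cv2.MORPH_OPEN,np.ones((3,3))))))
print("mat",np.mean([onz(T,x,.01) for x in q],0))
w=((hsv[...,1]<50)&(hsv[...,2]>150)).astype(np.uint8)*255; mm=np.zeros_like(w); cv2.fillConvexPoly(mm,q.astype(int),255); mm=cv2.erode(mm,np.ones((5,5)))
rc=cv2.minAreaRect(cv2.findNonZero(w&mm)); c=[onz(T,x,.06) for x in cv2.boxPoints(rc)]
print("block",np.mean(c,0),np.linalg.norm(c[0]-c[1]),np.linalg.norm(c[1]-c[2]))
E
```

```text
home t47.9 [0.132 0.585 0.405] F [-0.125  0.131 -0.285] Mz -0.02 open 0.0879 j6 -3
mat [0.481 0.206 0.01 ]
block [0.48  0.205 0.06 ] 0.07476531048782017 0.09336538610205804
```

View pics/f.png

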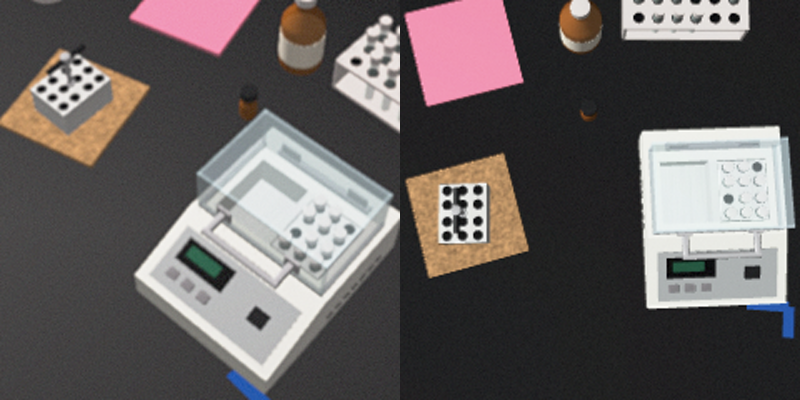

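The final view shows the cover shut, the lifter's well empty with the vial block still in its own, and the block upright on the mat. The block measures within about 1 mm of the mat's centre. I'm handing the job in.

```bash
python3 -c "
from station import r
r.hand_in(); print(r.sense()['clock'])"
```

```text
the job is handed in; nothing more can be done
the job is handed in; nothing more can be done
```

The change-over is done and handed in, at about 48 s on the robot's clock (limit 72 s).

- **Cover open:** I swung it open by its handle until it rested back.
- **Lifter:** I turned it clockwise until it met its stop. The moment rose to about 0.6 N m, and over the last degrees the pads slipped on the bar.
- **Block:** I lifted it straight out by the lifter (about 0.77 kg) and lowered it in 1 mm steps until the mat took its weight. Then I let go.
- **Cover shut:** I guided it all the way down in the grip. I let go only after backing the fingers clear of the cover's front face.

**Last checks:**
- The block is upright, with its measured centre within about 1 mm of the mat's centre.
- The lifter bar lies along the block's long side, as it should when tight.
- The cover is shut, and the vial block is still in its well.
- The jar and amber bottle beside the heater look undisturbed. The other bystanders were outside the last crops, so I did not check them.
- The arm is back at its start pose, touching nothing. The forces I read after each move stayed under 15 N.

No check failed or disagreed.

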